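# Make up two inspection-desk kits

### The arm

A 7-joint arm with a two-finger parallel gripper is mounted at the origin on the work surface. World frame = base frame: x ahead of the robot, y to its left, z up, the work surface at z = 0. Lengths are in m, angles in rad, forces in N, time in s.
With the tool pointing down it reaches from about 0.425 to 0.875 m from the base axis. Payload 4.7 kg.
Tool frame: the origin (TCP) lies midway between the tips of the shut fingers; the grasp point (between the pads) lies 19 mm behind it; z points along the fingers, y is the direction in which the jaws open and shut (so a half turn about z gives the same grasp; the last joint's range is limited). The gripper opens to 87 mm and grips with 3 to 60 N. Pads are 19 mm wide; open, the fingers measure 117 mm over their backs; the gripper's body (75 mm by 190 mm) begins 51 mm behind the grasp point.
Start: joints at [1.176, 0.321, -0.07, 1.45, 0.023, 1.371, -0.057], TCP at [0.258, -0.596, 0.223] pointing down, gripper open.
Joint ranges: [-2.86, 2.86], [-0.3, 2.09], [-1.38, 1.24], [0.06, 2.45], [-1.56, 4.7], [0.09, 2.05], [-2.69, 2.69]. Speed limits (rad/s): [2.57, 2.57, 3.14, 3.14, 3.14, 3.14, 3.14].

### API

Orientations are given as a rotation vector (axis times angle).
In Python, from bench import get_state, eyes, job gives the robot as it stands. The module is installed in compiled form; this text tells all that it offers.
- The arm moves only by the shell command python3 -m jog 'ROWS' [FORCE]. ROWS is JSON, a list that holds one entry, the list of rows, each a list of 5 numbers: the opening, from 0 (shut) to 1 (fully open), then the shift along the tool's x, y, z in units of 40 mm (1.0 is 40 mm), then the turn about the tool's z in units of 5 degrees (1.0 is 5 degrees). In form: [[[jaw, dx, dy, dz, turn], ...]]. A call has 1 to 10 rows; each row shifts and turns the commanded pose from where the row before left it, along the tool's axes as they then stand; what a row does not reach is not made up. A row lasts 1/8 s, in which the tool goes at most 62.5 mm and 10.7 degrees, less where a joint would pass 70% of its speed; a pose out of reach is approached as far as the arm can. A call is refused whole if a number of a shift passes 1 or a number of a turn 1, either way. A call with a gripper value outside its range is refused whole. The fingers move at their own pace and stop on an object; FORCE is the grip in N (left out, the last holds). Time passes only in rows, so rows that do not move let the fingers close. It gives the time, the measured TCP pose, the force and the opening at its end, in the units of the state.
- get_state(): the state, without advancing time (a new reading comes with each control period).
- eyes.get_image(name): name is "scene" or "top" or "wrist"; returns (picture, depth): 400x640x3 uint8, red, green, blue; 400x640 float32, m along the optical axis (not along the pixel's ray), 0 where there is no reading.
- eyes.camera_params(name): a dict with "camera_matrix" (3x3 intrinsics, pixels), "pose" (4x4, takes a point from camera to world coordinates); the wrist camera has in their place "mount" (4x4, takes a point from camera to tool coordinates, whose origin is the TCP and whose axes are the flange's). Camera axes: x right, y down, z forward; pixel columns grow to the right and rows downward; lengths in m; the calibration is good to about 2 mm. The wrist camera is an equidistant fisheye: a pixel r from the principal point sees the ray r / f radians off the axis. A picture is of the moment at which its call begins: read the wrist's pose just before it. camera_params takes no time and is no camera call.
- job.close_job(): hands the job in, once; it reports no verdict.
The state is a dict: "time": time; "joint_positions": joint angles; "qd": joint speeds; "joint_torque": joint torques, N m; "position": TCP position; "tool_rot": TCP orientation; "ft_force": force on the tool from outside, world axes, zero at the start; "torque": the same for the moment, N m; "grip_width": opening from 0.0 (shut) to 1.0 (fully open).
Only numpy, scipy, OpenCV 4.12 (cv2) and the standard library are available. Lean on these libraries where they do the work, as an engineer would, in place of code of your own. Each camera call takes 0.05 s, during which the arm holds its last target. There are 200 camera calls.

### The job

Make up the kits for two customs desks: the larger tray, for the parcel desk, gets the tall spray can, the roll of tape and the hand stamp, and the smaller tray, for the letter desk, gets the short spray can and the swab-card holder. Give each thing a pocket of its own that it fits, flat on the pocket's floor and the same way up as now, set down rather than dropped. Leave the crystal, the parcel and the mouse where they are.

Things in the scene. Friction and masses are not known exactly. Their poses are not given: they have to be found in the camera images.
- big_tray: The larger kit tray, shallow light-grey plastic, fixed to the table. 142 (its x) by 196 (its y) mm; floor 4 mm thick, outer walls 22 mm and dividers 21 mm high, all 4 mm thick. Three pockets: a big one, 134 by 116 mm, centred 36 mm to its +y, and two equal small ones side by side, each 65 (x) by 68 (y) mm, centred 60 mm to its -y and 34.5 mm to its +x and its -x. Origin: centre of its underside, on the table; z up.
- small_tray: The smaller kit tray, same plastic, fixed to the table. 94 (its x) by 186 (its y) mm; floor 4 mm thick, outer walls 22 mm, divider 21 mm high, all 4 mm thick. Two pockets: the larger, 86 (x) by 112 (y) mm, centred 33 mm to its +y; the smaller, 86 by 62 mm, centred 58 mm to its -y. Origin: centre of its underside, on the table; z up.
- tall_can: The tall white spray can, standing: 150 mm high, body 45 mm across; white round cap, 39 mm across, over the top 42 mm: the place to grip. 0.1 to 0.25 kg. Origin: centre of its underside; z up its axis.
- short_can: The short white spray can, standing: 100 mm high, body 38 mm across; white round cap, 34 mm across, over the top 32 mm: the place to grip. About 0.1 kg. Origin: centre of its underside; z up its axis.
- tape_roll: Roll of cream packing tape lying flat: 92 mm outside, 72 mm hole right through, 48 mm high; its ring wall is 10 mm thick, and is gripped from above with one finger in the hole and one outside. About 0.15 kg. Origin: centre of its underside; z up its axis.
- stamp: Self-inking hand stamp, light grey plastic on a black foot, standing: foot 36 (x) by 46 (y) mm, 85 mm high; its grip is the top 34 mm, 26 mm thick along x and 38 mm along y. About 0.12 kg. Origin: centre of its underside; z up.
- card_holder: Holder of white swab cards: open grey plastic box with the card stack inside, 50 (x) by 92 (y) by 45 mm high; gripped across its 50 mm (along x). About 0.11 kg. Origin: centre of its underside; z up.
- crystal: Bystander: purple crystal cluster on a pale stone foot, about 110 mm across and 70 mm high, loose. Not to be moved. Origin: centre of its underside.
- parcel: Bystander: brown cardboard parcel with a tape band, 90 (x) by 120 (y) by 60 mm high, loose. Not to be moved. Origin: centre of its underside.
- mouse: Bystander: grey computer mouse, 104 (x) by 60 (y) by 36 mm high, loose. Not to be moved. Origin: centre of its underside.
Not all that is in view belongs to the job. What is shaped like the stamp but turquoise is not meant. Leave any red look-alike of the tape_roll alone.

How it is judged:
By the outcome, as a careful person would: the job done as asked, in the order asked, and still so for the second after the job is handed in, with the robot touching nothing.
It also fails if it takes over 133 s, if anything falls off the work surface, if the arm or the gripper's body presses on something with over 40 N, if the wrist force passes 120 N, or if a joint passes its speed limit or range.

## Working session

There is one attempt and no reset: what is moved stays moved. The work goes in short steps, Python scripts to look and compute and a shell command to move; the robot and the scene stay as the last step left them, time stands still between calls to the robot, and variables do not carry over. Pictures are saved under pics/ and viewed, about 12 in all and at most 16, crops included, and the job is handed in when it is done.

```bash
ls; mkdir -p pics
python3 - <<'E'
from bench import get_state, eyes
import cv2,numpy as np
s=get_state(); print({k:np.round(v,3) for k,v in s.items()})
for n in("scene","top"):
    p,d=eyes.get_image(n); cv2.imwrite(f"pics/{n}0.png",p[:,:,::-1]); np.save(f"pics/{n}0.npy",d)
    c=eyes.camera_params(n); print(n,c)
print(eyes.camera_params("wrist"))
E
```

```text
pics
{'time': np.float64(0.0), 'joint_positions': array([ 1.176,  0.322, -0.07 ,  1.452,  0.023,  1.371, -0.057]), 'qd': array([-0.001,  0.001,  0.001, -0.   ,  0.001, -0.   ,  0.   ]), 'joint_torque': array([ 1.0000e-03, -4.9129e+01, -4.0300e-01, -3.1253e+01, -6.4000e-02,
        4.3000e-02,  0.0000e+00]), 'position': array([ 0.258, -0.596,  0.221]), 'tool_rot': array([-3.074e+00, -6.370e-01,  1.000e-03]), 'ft_force': array([ 0.338, -0.798, -0.346]), 'torque': array([ 0.052, -0.016,  0.013]), 'grip_width': np.float64(1.001)}
scene {'camera_matrix': array([[363.95112485,   0.        , 322.60270005],
       [  0.        , 363.95112485, 193.31716278],
       [  0.        ,   0.        ,   1.        ]]), 'pose': array([[-0.67265819,  0.49198925, -0.55270022,  1.19086325],
       [ 0.73989553,  0.45654737, -0.4940841 ,  0.5571017 ],
       [ 0.00924977, -0.74129014, -0.67112098,  0.80262591],
       [ 0.        ,  0.        ,  0.        ,  1.        ]])}
top {'camera_matrix': array([[502.66644407,   0.        , 319.30263413],
       [  0.        , 502.66644407, 198.70821321],
       [  0.        ,   0.        ,   1.        ]]), 'pose': array([[ 0.01594102, -0.99170138,  0.12757057,  0.37311778],
       [-0.99968112, -0.01830672, -0.01739321, -0.00407954],
       [ 0.01958427, -0.12725263, -0.99167698,  1.3403275 ],
       [ 0.        ,  0.        ,  0.        ,  1.        ]])}
{'camera_matrix': array([[309.70691629,   0.        , 314.99093228],
       [  0.        , 309.70691629, 195.34238096],
       [  0.        ,   0.        ,   1.        ]]), 'mount': array([[ 6.97430185e-05, -9.62469881e-01, -2.71388509e-01,
         7.37749563e-02],
       [ 9.99999997e-01,  5.60378862e-05,  5.82494841e-05,
         5.78323422e-04],
       [-4.08553356e-05, -2.71388513e-01,  9.62469882e-01,
        -1.62260275e-01],
       [ 0.00000000e+00,  0.00000000e+00,  0.00000000e+00,
         1.00000000e+00]])}
```

View pics/top0.png

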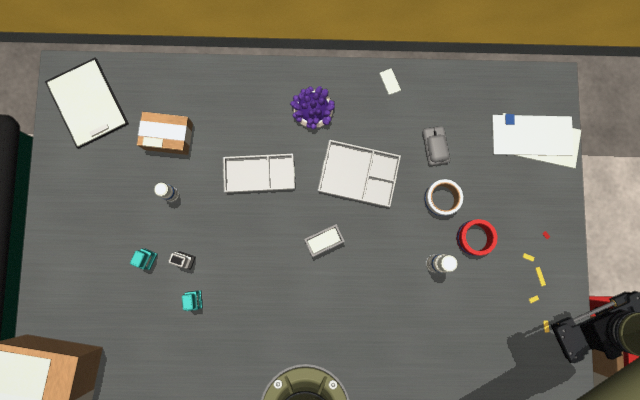

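View pics/scene0.png

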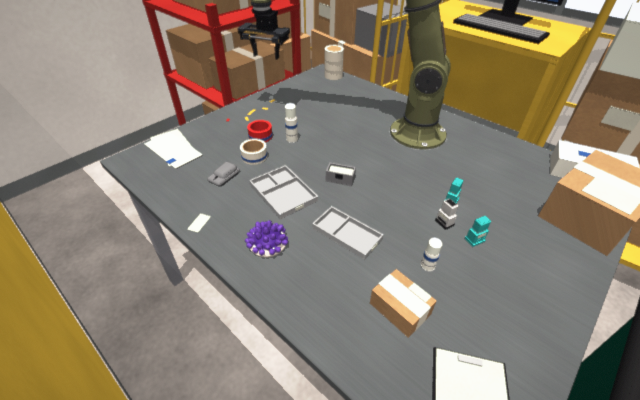

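The top view shows the tall can at about (444,264), tape (444,198), card holder (324,241), stamp (181,260), short can (164,190), small tray (259,174) and big tray (360,174). In both trays the small pockets are to the right (−y). Next I measure them.

```bash
cat > h.py <<'E'
import numpy as np, cv2
from scipy.spatial.transform import Rotation as R
from bench import get_state, eyes
def cloud(n,d):
    c=eyes.camera_params(n);K=c["camera_matrix"];T=c["pose"]
    v,u=np.mgrid[:400,:640]
    P=np.stack([(u-K[0,2])/K[0,0]*d,(v-K[1,2])/K[1,1]*d,d],-1)
    W=P@T[:3,:3].T+T[:3,3]; W[d==0]=np.nan; return W
def rect(Q):  # centre, sizes along the axes, direction of 1st size (deg)
    (c,s,a)=cv2.minAreaRect((Q*1000).astype(np.float32)); return np.round(c,1),np.round(s,1),round(a,1)
def go(x,y,z,yaw=None):
    """yaw: wanted direction of tool y (jaw axis) in world, deg, mod 180. Turn first, then shift."""
    s=get_state();M=R.from_rotvec(s["tool_rot"]).as_matrix();p=np.array(s["position"])
    t=0
    if yaw is not None:
        cur=np.degrees(np.arctan2(M[1,1],M[0,1])); t=-((yaw-cur+90)%180-90)  # +turn is clockwise
        M=M@R.from_euler('z',t,degrees=True).as_matrix()
    print("q7 %.2f turn units %.2f"%(s["joint_positions"][6],t/5),"shift units",np.round(M.T@(np.array([x,y,z])-p)/.04,2),"pos",np.round(p,3),"jaw %.2f"%s["grip_width"],"t %.1f"%s["time"], "f",np.round(s["ft_force"],1))
E
python3 - <<'E'
from h import *
W=cloud("top",np.load("pics/top0.npy"))
boxes=dict(tall=(420,246,462,282),tape=(422,176,466,220),card=(300,222,348,262),stamp=(165,247,198,274),short=(150,178,182,208),small=(215,146,301,200),big=(312,134,406,212))
for k,(a,b,c,d) in boxes.items():
    Q=W[b:d,a:c].reshape(-1,3);Q=Q[~np.isnan(Q[:,0])]
    zm=np.percentile(Q[Q[:,2]>.008][:,2],98); print(k,"ztop %.3f table %.4f"%(zm,np.percentile(Q[:,2],3)))
    lo=.012 if k in("small","big") else zm-.012
    S=Q[Q[:,2]>lo]; print("  top slab",len(S),rect(S[:,:2]),S[:,:2].mean(0).round(4))
    if k in("stamp","tall","short"):
        S=Q[Q[:,2]>.005]; print("  all",rect(S[:,:2]))
p=cv2.imread("pics/top0.png");o=np.hstack([cv2.resize(p[130:215,210:410],None,fx=4,fy=4)]);cv2.imwrite("pics/c1.png",o)
cv2.imwrite("pics/c2.png",cv2.resize(p[175:275,130:210],None,fx=6,fy=6,interpolation=2))
E
```

```text
tall ztop 0.153 table -0.0060
  top slab 210 (array([ 379.5, -334.9]), array([37.7, 36.7]), 73.1) [ 0.3792 -0.3337]
  all (array([ 385.1, -350.9]), array([ 62.3, 129.8]), 29.6)
tape ztop 0.052 table -0.0057
  top slab 435 (array([ 551.5, -354.6]), array([90.2, 92.9]), 45.0) [ 0.5509 -0.3545]
card ztop 0.048 table -0.0055
  top slab 428 (array([433.4, -40.8]), array([50.8, 91.9]), 25.9) [ 0.4338 -0.0406]
stamp ztop 0.089 table -0.0049
  top slab 163 (array([376.9, 323.2]), array([37.2, 25.6]), 72.2) [0.3769 0.3227]
  all (array([374.7, 318.1]), array([52.4, 47.9]), 5.2)
short ztop 0.103 table -0.0054
  top slab 144 (array([550.2, 367.2]), array([32.7, 31.1]), 90.0) [0.5503 0.3671]
  all (array([560. , 384.7]), array([75.8, 71.8]), 10.1)
small ztop 0.026 table -0.0052
  top slab 465 (array([611.1, 135.1]), array([ 95.2, 187.7]), 4.1) [0.6109 0.1331]
big ztop 0.025 table -0.0054
  top slab 626 (array([ 615.8, -132.8]), array([198.1, 143.9]), 78.3) [ 0.615  -0.1435]
```

View pics/c2.png

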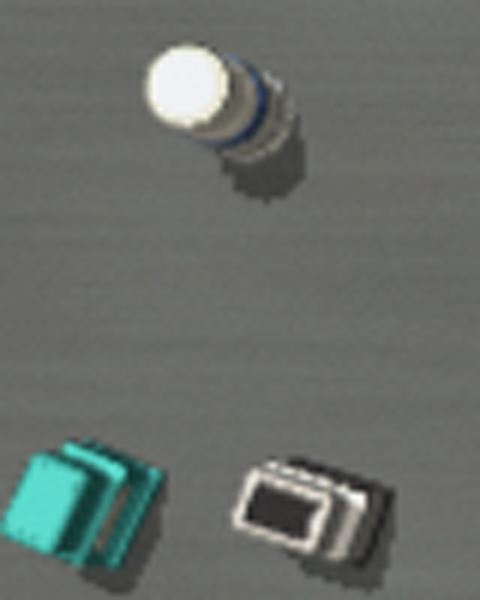

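Every measured footprint matches its given size, and the angles are clear. I start with the tape, gripping its +y wall with the jaw axis along world y.

```bash
cat >> h.py <<'E'
def tray(c,a,x,y):
    a=np.radians(a);return np.round([c[0]+np.cos(a)*x-np.sin(a)*y,c[1]+np.sin(a)*x+np.cos(a)*y],4)
B=((.6158,-.1328),-11.7); S=((.6111,.1351),4.1)
E
python3 - <<'E'
from h import *
go(.5515,-.3136,.12,90)
for n,t,x,y in(("tape",B,0,36),("s+",B,34.5,-60),("s-",B,-34.5,-60),("card",S,0,33),("short",S,0,-58)): print(n,tray(*t,x/1000,y/1000))
E
```

```text
q7 -0.06 turn units 4.69 shift units [ 7.34 -7.06  2.54] pos [ 0.258 -0.596  0.222] jaw 1.00 t 0.1 f [ 0.9 -0.2 -0. ]
tape [ 0.6231 -0.0975]
s+ [ 0.6374 -0.1985]
s- [ 0.5698 -0.1846]
card [0.6087 0.168 ]
short [0.6152 0.0772]
```

```bash
python3 -m jog '[[[0.55,0,0,0,0.94],[0.55,0,0,0,0.94],[0.55,0,0,0,0.94],[0.55,0,0,0,0.94],[0.55,0,0,0,0.93],[0.55,0,0,0,0]]]' 20
python3 -m jog '[[[0.55,0.73,-0.7,0,0],[0.55,0.73,-0.7,0,0],[0.55,0.73,-0.7,0,0],[0.55,0.73,-0.7,0,0],[0.55,0.73,-0.7,0,0],[0.55,0.73,-0.7,0.5,0],[0.55,0.73,-0.7,0.5,0],[0.55,0.73,-0.7,0.5,0],[0.55,0.73,-0.7,0.5,0],[0.55,0.73,-0.7,0.5,0]]]'
python3 -m jog '[[[0.55,0,0,0,0],[0.55,0,0,0,0]]]'
python3 - <<'E'
from h import *
go(.5515,-.3136,.02,90)
p,d=eyes.get_image("wrist"); cv2.imwrite("pics/w1.png",p[:,:,::-1])
E
```

```text
time: 0.85
position: [0.2583, -0.5962, 0.222]
tool_rot: [-3.141, -0.001, 0.001]
ft_force: [0.4, 0.4, -0.6]
grip_width: 0.555
time: 2.1
position: [0.5512, -0.3157, 0.1218]
tool_rot: [3.142, 0.002, -0.0]
ft_force: [0.1, -0.5, 0.3]
grip_width: 0.556
time: 2.35
position: [0.55, -0.3172, 0.1224]
tool_rot: [3.141, 0.001, -0.001]
ft_force: [-0.5, 0.2, -0.1]
grip_width: 0.551
q7 -1.15 turn units 0.00 shift units [ 0.04 -0.09  2.56] pos [ 0.55  -0.317  0.122] jaw 0.55 t 2.4 f [-0.5  0.2 -0.1]
```

View pics/w1.png

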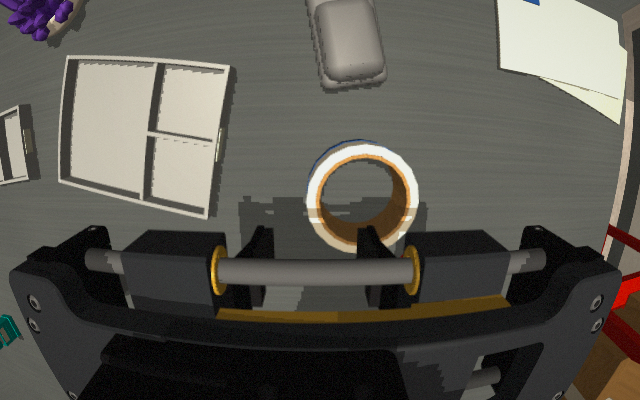

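The wrist view shows the wall (about x 315) midway between the fingers, with one finger over the hole (about 370) and one outside. Descending, gripping and lifting.

```bash
python3 -m jog '[[[0.55,0.04,-0.09,0.5,0],[0.55,0,0,0.5,0],[0.55,0,0,0.5,0],[0.55,0,0,0.5,0],[0.55,0,0,0.5,0],[0.55,0,0,0,0],[0.1,0,0,0,0],[0.1,0,0,0,0],[0.1,0,0,0,0],[0.1,0,0,0,0]]]' 20
python3 -m jog '[[[0,0,0,0,0],[0,0,0,0,0],[0,0,0,-0.5,0],[0,0,0,-0.5,0],[0,0,0,-0.5,0],[0,0,0,-0.5,0],[0,0,0,-0.5,0],[0,0,0,0,0]]]'
python3 - <<'E'
from h import *
go(.6231,-.0565,.12,90)
E
```

```text
time: 3.65
position: [0.5523, -0.3132, 0.023]
tool_rot: [3.141, -0.001, 0.001]
ft_force: [1.2, -1.9, 0.6]
grip_width: 0.181
time: 4.65
position: [0.5535, -0.3137, 0.1252]
tool_rot: [3.139, -0.001, 0.006]
ft_force: [0.3, -0.4, -2.7]
grip_width: 0.124
q7 -1.16 turn units -0.01 shift units [ 1.74 -6.43  0.12] pos [ 0.553 -0.314  0.125] jaw 0.12 t 4.7 f [ 0.3 -0.4 -2.7]
```

```bash
python3 -m jog '[[[0,0.22,-0.8,0,0],[0,0.22,-0.8,0,0],[0,0.22,-0.8,0,0],[0,0.22,-0.8,0,0],[0,0.22,-0.8,0,0],[0,0.22,-0.8,0,0],[0,0.22,-0.8,0,0],[0,0.2,-0.83,0,0],[0,0,0,0,0],[0,0,0,0,0]]]'
python3 - <<'E'
from h import *
go(.6231,-.0565,.026,90)
p,d=eyes.get_image("wrist"); cv2.imwrite("pics/w2.png",p[:,:,::-1])
p,d=eyes.get_image("top");W=cloud("top",d)[125:230,300:420].reshape(-1,3);Q=W[(W[:,2]>.09)&(W[:,2]<.165)];print(rect(Q[:,:2]),len(Q))
E
```

```text
time: 5.9
position: [0.6212, -0.0568, 0.1217]
tool_rot: [3.141, -0.001, -0.002]
ft_force: [0.4, -0.8, -0.6]
grip_width: 0.126
q7 -1.62 turn units -0.01 shift units [ 0.05 -0.01  2.39] pos [ 0.621 -0.057  0.122] jaw 0.13 t 5.9 f [ 0.4 -0.8 -0.6]
(array([0., 0.]), array([0., 0.]), 0.0) 0
```

View pics/w2.png

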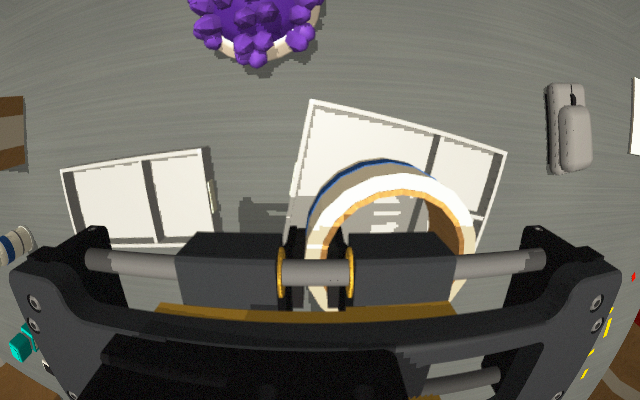

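```bash
python3 -m jog '[[[0,0.05,-0.01,0.5,0],[0,0,0,0.5,0],[0,0,0,0.5,0],[0,0,0,0.4,0],[0,0,0,0.2,0],[0,0,0,0.1,0],[0,0,0,0.1,0],[0,0,0,0.05,0],[0,0,0,0,0],[0,0,0,0,0]]]'
python3 - <<'E'
from h import *
go(.6231,-.0565,.026,90)
E
```

```text
time: 7.25
position: [0.624, -0.0555, 0.0289]
tool_rot: [3.141, -0.001, 0.001]
ft_force: [-0.1, 0.0, -1.8]
grip_width: 0.124
q7 -1.65 turn units -0.01 shift units [-0.02  0.03  0.07] pos [ 0.624 -0.055  0.029] jaw 0.12 t 7.2 f [-0.1  0.  -1.8]
```

```bash
python3 -m jog '[[[0,0,0,0.04,0],[0,0,0,0.03,0],[0,0,0,0.02,0],[0,0,0,0,0],[0,0,0,0,0]]]'
python3 -m jog '[[[0.2,0,0,0,0],[0.3,0,0,0,0],[0.45,0,0,0,0],[0.45,0,0,0,0],[0.45,0,0,-0.3,0],[0.45,0,0,-0.5,0],[0.45,0,0,-0.8,0],[0.45,0,0,-0.9,0],[0.7,0,0,0,0]]]'
python3 - <<'E'
from h import *
go(.4334,-.0408,.12,25.9)
E
```

```text
time: 7.88
position: [0.6241, -0.0555, 0.027]
tool_rot: [3.141, -0.001, 0.001]
ft_force: [-4.6, -0.1, 9.0]
grip_width: 0.12
time: 9.0
position: [0.6269, -0.0554, 0.1305]
tool_rot: [3.14, -0.001, 0.014]
ft_force: [1.1, 1.3, -0.4]
grip_width: 0.501
q7 -1.62 turn units 12.82 shift units [-2.44  4.19  0.22] pos [ 0.627 -0.055  0.131] jaw 0.50 t 9.0 f [ 1.1  1.3 -0.4]
```

```bash
python3 -m jog '[[[0.9,0,0,0,0.98],[0.9,0,0,0,0.98],[0.9,0,0,0,0.98],[0.9,0,0,0,0.98],[0.9,0,0,0,0.98],[0.9,0,0,0,0.98],[0.9,0,0,0,0.98],[0.9,0,0,0,0.98],[0.9,0,0,0,0.98],[0.9,0,0,0,1]]]'
python3 -m jog '[[[0.9,0,0,0,1],[0.9,0,0,0,1],[0.9,0,0,0,1],[0.9,-0.45,0.8,0,0],[0.9,-0.5,0.85,0,0],[0.9,-0.5,0.85,0,0],[0.9,-0.5,0.85,0,0],[0.9,-0.49,0.84,0,0],[0.9,0,0,0,0],[0.9,0,0,0,0]]]'
python3 - <<'E'
from h import *
go(.4334,-.0408,.022,25.9)
p,d=eyes.get_image("wrist"); cv2.imwrite("pics/w3.png",p[:,:,::-1])
E
```

```text
time: 10.25
position: [0.6235, -0.0554, 0.125]
tool_rot: [2.855, -1.31, -0.001]
ft_force: [-0.3, 0.2, 0.2]
grip_width: 0.898
time: 11.5
position: [0.4312, -0.0408, 0.1255]
tool_rot: [-2.662, 1.667, -0.003]
ft_force: [-0.2, -0.1, 0.4]
grip_width: 0.901
q7 -2.65 turn units -0.00 shift units [ 0.02 -0.05  2.59] pos [ 0.431 -0.041  0.126] jaw 0.90 t 11.5 f [-0.2 -0.1  0.4]
```

View pics/w3.png

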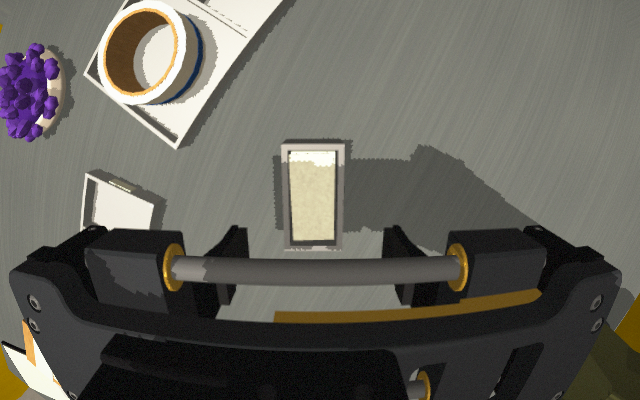

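The jaws straddle the card holder (about x 283–345, y 140–250) and are aligned with it. But joint 7 is near its limit at −2.65, so I unwind it half a turn first, which gives the same grasp.

```bash
for i in 1 2 3; do python3 -m jog '[[[0.9,0,0,0,-1],[0.9,0,0,0,-1],[0.9,0,0,0,-1],[0.9,0,0,0,-1],[0.9,0,0,0,-1],[0.9,0,0,0,-1],[0.9,0,0,0,-1],[0.9,0,0,0,-1],[0.9,0,0,0,-1],[0.9,0,0,0,-1]]]' >/dev/null; done
python3 -m jog '[[[0.9,0,0,0,-1],[0.9,0,0,0,-1],[0.9,0,0,0,-1],[0.9,0,0,0,-1],[0.9,0,0,0,-1],[0.9,0,0,0,-1],[0.9,0,0,0,0],[0.9,0,0,0,0]]]'
python3 - <<'E'
from h import *
go(.4334,-.0408,.022,25.9)
E
```

```text
time: 16.3
position: [0.4309, -0.0407, 0.1249]
tool_rot: [-1.67, -2.661, 0.0]
ft_force: [-0.3, 0.3, -0.1]
grip_width: 0.901
q7 0.49 turn units -0.02 shift units [-0.03  0.06  2.57] pos [ 0.431 -0.041  0.125] jaw 0.90 t 16.3 f [-0.3  0.3 -0.1]
```

```bash
python3 -m jog '[[[0.9,-0.03,0.06,0.6,0],[0.9,0,0,0.6,0],[0.9,0,0,0.6,0],[0.9,0,0,0.6,0],[0.9,0,0,0.15,0],[0.9,0,0,0,0],[0.3,0,0,0,0],[0.3,0,0,0,0],[0.3,0,0,0,0],[0.3,0,0,0,0]]]' 15
python3 -m jog '[[[0.3,0,0,0,0],[0.3,0,0,0,0],[0.3,0,0,-0.5,0],[0.3,0,0,-0.5,0],[0.3,0,0,-0.5,0],[0.3,0,0,-0.5,0],[0.3,0,0,-0.5,0],[0.3,0,0,0,0]]]'
python3 - <<'E'
from h import *
go(.6087,.168,.12,4.1)
E
```

```text
time: 17.55
position: [0.4334, -0.0408, 0.0233]
tool_rot: [1.667, 2.662, 0.0]
ft_force: [0.2, 0.2, 0.9]
grip_width: 0.571
time: 18.55
position: [0.434, -0.0409, 0.1238]
tool_rot: [1.667, 2.66, 0.002]
ft_force: [-0.3, -0.2, -1.5]
grip_width: 0.571
q7 0.49 turn units 4.35 shift units [4.9  4.73 0.1 ] pos [ 0.434 -0.041  0.124] jaw 0.57 t 18.6 f [-0.3 -0.2 -1.5]
```

```bash
python3 -m jog '[[[0.3,0,0,0,0.9],[0.3,0,0,0,0.9],[0.3,0,0,0,0.9],[0.3,0,0,0,0.9],[0.3,0,0,0,0.75]]]'
python3 -m jog '[[[0.3,0.6,0.58,0,0],[0.3,0.6,0.58,0,0],[0.3,0.6,0.58,0,0],[0.3,0.6,0.58,0,0],[0.3,0.6,0.58,0,0],[0.3,0.6,0.58,0,0],[0.3,0.6,0.58,0,0],[0.3,0.7,0.67,0,0],[0.3,0,0,0,0],[0.3,0,0,0,0]]]'
python3 - <<'E'
from h import *
go(.6087,.168,.026,4.1)
p,d=eyes.get_image("wrist"); cv2.imwrite("pics/w4.png",p[:,:,::-1])
E
```

```text
time: 19.18
position: [0.4321, -0.0407, 0.1214]
tool_rot: [-2.141, -2.296, 0.002]
ft_force: [0.0, 0.2, 0.1]
grip_width: 0.573
time: 20.42
position: [0.6066, 0.1674, 0.1212]
tool_rot: [-2.139, -2.299, 0.005]
ft_force: [0.1, 0.1, -0.5]
grip_width: 0.573
q7 -0.31 turn units 0.00 shift units [0.01 0.06 2.38] pos [0.607 0.167 0.121] jaw 0.57 t 20.4 f [ 0.1  0.1 -0.5]
```

View pics/w4.png

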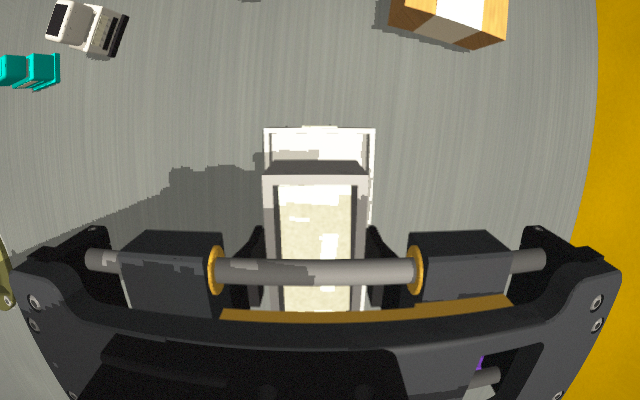

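```bash
python3 -m jog '[[[0.3,0.01,0.06,0.5,0],[0.3,0,0,0.5,0],[0.3,0,0,0.5,0],[0.3,0,0,0.4,0],[0.3,0,0,0.2,0],[0.3,0,0,0.15,0],[0.3,0,0,0.08,0],[0.3,0,0,0.05,0],[0.3,0,0,0,0],[0.3,0,0,0,0]]]'
python3 - <<'E'
from h import *
go(.6087,.168,.026,4.1)
E
```

```text
time: 21.72
position: [0.6104, 0.1689, 0.0281]
tool_rot: [2.14, 2.3, 0.001]
ft_force: [0.3, 0.2, -1.4]
grip_width: 0.572
q7 -0.33 turn units 0.00 shift units [-0.02 -0.04  0.05] pos [0.61  0.169 0.028] jaw 0.57 t 21.7 f [ 0.3  0.2 -1.4]
```

```bash
python3 -m jog '[[[0.3,0,-0.03,0.03,0],[0.3,0,0,0.03,0],[0.3,0,0,0.02,0],[0.3,0,0,0,0],[0.3,0,0,0,0]]]'
python3 - <<'E'
from h import *
go(.6087,.168,.026,4.1)
E
```

```text
time: 22.35
position: [0.6098, 0.1689, 0.0273]
tool_rot: [2.139, 2.299, 0.002]
ft_force: [-3.6, -1.0, 12.0]
grip_width: 0.578
q7 -0.33 turn units 0.00 shift units [-0.02 -0.03  0.03] pos [0.61  0.169 0.027] jaw 0.58 t 22.4 f [-3.6 -1.  12. ]
```

```bash
python3 -m jog '[[[0.62,0,0,0,0],[0.75,0,0,0,0],[0.8,0,0,0,0],[0.8,0,0,-0.3,0],[0.8,0,0,-0.5,0],[0.8,0,0,-0.8,0],[0.8,0,0,-0.9,0],[0.6,0,0,-0.7,0],[0.5,0,0,0,0]]]'
python3 - <<'E'
from h import *
go(.3769,.3229,.15,-17.8)
E
```

```text
time: 23.48
position: [0.6111, 0.1696, 0.1572]
tool_rot: [2.137, 2.297, 0.01]
ft_force: [-0.1, 0.3, -0.1]
grip_width: 0.654
q7 -0.30 turn units 4.38 shift units [ 1.86 -6.75  0.14] pos [0.611 0.17  0.157] jaw 0.65 t 23.5 f [-0.1  0.3 -0.1]
```

```bash
python3 -m jog '[[[0.5,0,0,0,0.9],[0.5,0,0,0,0.9],[0.5,0,0,0,0.9],[0.5,0,0,0,0.9],[0.5,0,0,0,0.78]]]'
python3 -m jog '[[[0.5,0.24,-0.85,0,0],[0.5,0.24,-0.85,0,0],[0.5,0.24,-0.85,0,0],[0.5,0.24,-0.85,0,0],[0.5,0.24,-0.85,0,0],[0.5,0.24,-0.85,0,0],[0.5,0.24,-0.85,0,0],[0.5,0.18,-0.8,0,0],[0.5,0,0,0,0],[0.5,0,0,0,0]]]'
python3 - <<'E'
from h import *
go(.3769,.3229,.048,-17.8)
p,d=eyes.get_image("wrist"); cv2.imwrite("pics/w5.png",p[:,:,::-1])
E
```

```text
time: 24.1
position: [0.6084, 0.1686, 0.152]
tool_rot: [-2.54, -1.848, 0.002]
ft_force: [-0.3, 0.2, 0.6]
grip_width: 0.502
time: 25.35
position: [0.3749, 0.3214, 0.1524]
tool_rot: [2.538, 1.851, -0.0]
ft_force: [0.2, 0.8, -0.1]
grip_width: 0.502
q7 -1.09 turn units 0.00 shift units [0.05 0.03 2.61] pos [0.375 0.321 0.152] jaw 0.50 t 25.4 f [ 0.2  0.8 -0.1]
```

View pics/w5.png

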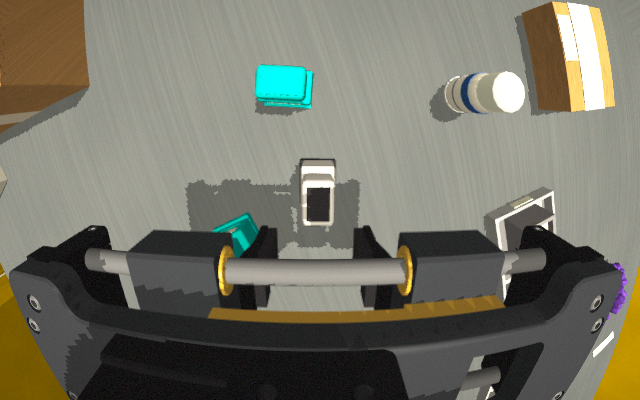

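```bash
python3 -m jog '[[[0.5,0.05,0.03,0.6,0],[0.5,0,0,0.6,0],[0.5,0,0,0.6,0],[0.5,0,0,0.6,0],[0.5,0,0,0.2,0],[0.5,0,0,0,0],[0.1,0,0,0,0],[0.1,0,0,0,0],[0.1,0,0,0,0],[0.1,0,0,0,0]]]' 15
python3 -m jog '[[[0.1,0,0,0,0],[0.1,0,0,0,0],[0.1,0,0,-0.5,0],[0.1,0,0,-0.8,0],[0.1,0,0,-0.8,0],[0.1,0,0,-0.9,0],[0.1,0,0,-0.5,0],[0.1,0,0,0,0]]]'
python3 - <<'E'
from h import *
go(.5698,-.1846,.185,-11.7)
E
```

```text
time: 26.65
position: [0.3768, 0.3239, 0.0492]
tool_rot: [2.538, 1.851, 0.002]
ft_force: [0.4, -0.6, 3.7]
grip_width: 0.3
time: 27.65
position: [0.3765, 0.3241, 0.1892]
tool_rot: [-2.538, -1.852, -0.003]
ft_force: [-0.5, 1.0, -1.4]
grip_width: 0.298
q7 -1.08 turn units -1.21 shift units [-11.47   7.31   0.1 ] pos [0.377 0.324 0.189] jaw 0.30 t 27.6 f [-0.5  1.  -1.4]
```

```bash
python3 -m jog '[[[0.1,0,0,0,-0.6],[0.1,0,0,0,-0.61],[0.1,-0.82,0.52,0,0],[0.1,-0.82,0.52,0,0],[0.1,-0.82,0.52,0,0],[0.1,-0.82,0.52,0,0],[0.1,-0.82,0.52,0,0],[0.1,-0.82,0.52,0,0],[0.1,-0.82,0.52,0,0],[0.1,-0.82,0.52,0,0]]]'
python3 -m jog '[[[0.1,-0.82,0.52,0,0],[0.1,-0.82,0.52,0,0],[0.1,-0.82,0.52,0,0],[0.1,-0.82,0.53,0,0],[0.1,-0.82,0.53,0,0],[0.1,-0.81,0.53,0,0],[0.1,0,0,0,0],[0.1,0,0,0,0]]]'
python3 - <<'E'
from h import *
go(.5698,-.1846,.055,-11.7)
p,d=eyes.get_image("wrist"); cv2.imwrite("pics/w6.png",p[:,:,::-1])
E
```

```text
time: 28.9
position: [0.4849, 0.0316, 0.1863]
tool_rot: [-2.435, -1.982, 0.005]
ft_force: [0.0, 0.1, -1.4]
grip_width: 0.301
time: 29.9
position: [0.5683, -0.1839, 0.1866]
tool_rot: [-2.434, -1.981, 0.003]
ft_force: [-0.4, 0.1, -0.1]
grip_width: 0.298
q7 0.09 turn units -0.00 shift units [-0.01  0.05  3.29] pos [ 0.568 -0.184  0.187] jaw 0.30 t 29.9 f [-0.4  0.1 -0.1]
```

View pics/w6.png

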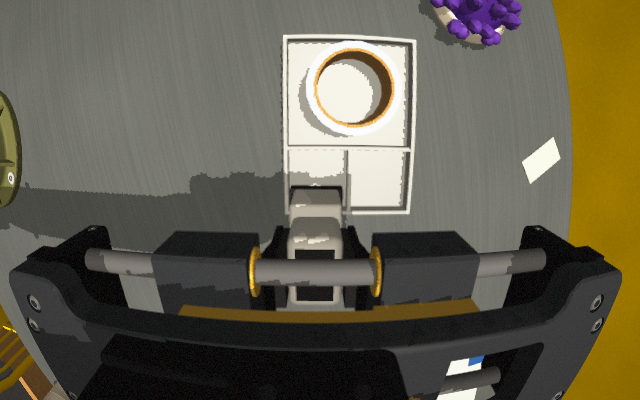

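```bash
python3 -m jog '[[[0.1,0,0.03,0.6,0],[0.1,0,0,0.7,0],[0.1,0,0,0.7,0],[0.1,0,0,0.6,0],[0.1,0,0,0.3,0],[0.1,0,0,0.2,0],[0.1,0,0,0.1,0],[0.1,0,0,0.05,0],[0.1,0,0,0,0],[0.1,0,0,0,0]]]'
python3 - <<'E'
from h import *
go(.5698,-.1846,.053,-11.7)
E
```

```text
time: 31.2
position: [0.5708, -0.1854, 0.059]
tool_rot: [2.436, 1.982, 0.001]
ft_force: [-0.1, -1.0, -1.2]
grip_width: 0.296
q7 0.11 turn units -0.01 shift units [ 0.02 -0.03  0.15] pos [ 0.571 -0.185  0.059] jaw 0.30 t 31.2 f [-0.1 -1.  -1.2]
```

```bash
python3 -m jog '[[[0.1,0,0,0.06,0],[0.1,0,0,0.04,0],[0.1,0,0,0.03,0],[0.1,0,0,0.02,0],[0.1,0,0,0.02,0],[0.1,0,0,0,0],[0.1,0,0,0,0]]]'
python3 - <<'E'
from h import *
go(.5698,-.1846,.053,-11.7)
E
```

```text
time: 32.08
position: [0.571, -0.1854, 0.0529]
tool_rot: [2.436, 1.982, 0.001]
ft_force: [-2.9, 0.3, 5.5]
grip_width: 0.303
q7 0.11 turn units -0.01 shift units [ 0.01 -0.03 -0.  ] pos [ 0.571 -0.185  0.053] jaw 0.30 t 32.1 f [-2.9  0.3  5.5]
```

```bash
python3 -m jog '[[[0.36,0,0,0,0],[0.5,0,0,0,0],[0.55,0,0,0,0],[0.55,0,0,-0.4,0],[0.55,0,0,-0.8,0],[0.55,0,0,-0.9,0],[0.55,0,0,-0.9,0],[0.6,0,0,-0.4,0],[0.6,0,0,0,0]]]'
python3 - <<'E'
from h import *
go(.5503,.3671,.17,-11.7)
E
```

```text
time: 33.2
position: [0.5712, -0.1855, 0.1891]
tool_rot: [2.435, 1.982, 0.002]
ft_force: [0.2, 0.1, 0.3]
grip_width: 0.598
q7 0.09 turn units -0.01 shift units [13.42 -3.31  0.47] pos [ 0.571 -0.186  0.189] jaw 0.60 t 33.2 f [0.2 0.1 0.3]
```

```bash
python3 -m jog '[[[0.7,0.9,-0.22,0,0],[0.7,0.9,-0.22,0,0],[0.7,0.9,-0.22,0,0],[0.7,0.9,-0.22,0,0],[0.7,0.9,-0.22,0,0],[0.7,0.9,-0.22,0,0],[0.7,0.9,-0.22,0,0],[0.7,0.9,-0.22,0,0],[0.7,0.9,-0.22,0,0],[0.7,0.9,-0.22,0,0]]]'
python3 -m jog '[[[0.7,0.9,-0.22,0.1,0],[0.7,0.9,-0.22,0.1,0],[0.7,0.9,-0.22,0.1,0],[0.7,0.9,-0.22,0.1,0],[0.7,0.82,-0.23,0.05,0],[0.7,0,0,0,0],[0.7,0,0,0,0]]]'
python3 - <<'E'
from h import *
go(.5503,.3671,.072,-11.7)
p,d=eyes.get_image("wrist"); cv2.imwrite("pics/w7.png",p[:,:,::-1])
E
```

```text
time: 34.45
position: [0.5562, 0.1859, 0.1855]
tool_rot: [-2.436, -1.982, 0.005]
ft_force: [-0.2, 0.4, -0.0]
grip_width: 0.703
time: 35.33
position: [0.5496, 0.3659, 0.168]
tool_rot: [2.437, 1.982, -0.005]
ft_force: [-0.4, -0.9, -0.1]
grip_width: 0.697
q7 -0.88 turn units -0.01 shift units [0.04 0.01 2.4 ] pos [0.55  0.366 0.168] jaw 0.70 t 35.3 f [-0.4 -0.9 -0.1]
```

View pics/w7.png

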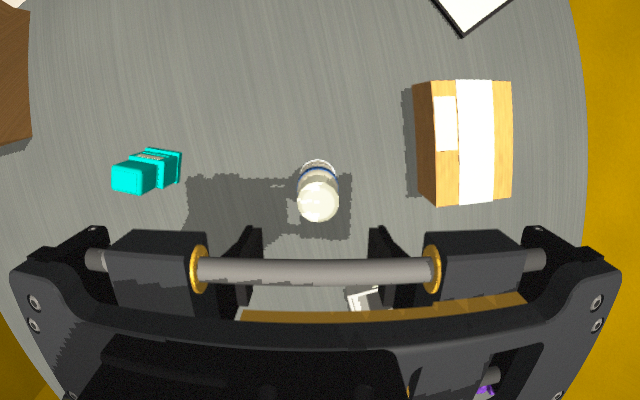

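The can (about 318,200) is centred between the jaws (mid about 316). Gripping the cap.

```bash
python3 -m jog '[[[0.7,0.04,0.01,0.6,0],[0.7,0,0,0.6,0],[0.7,0,0,0.6,0],[0.7,0,0,0.4,0],[0.7,0,0,0.2,0],[0.7,0,0,0,0],[0.2,0,0,0,0],[0.2,0,0,0,0],[0.2,0,0,0,0],[0.2,0,0,0,0]]]' 15
python3 -m jog '[[[0.2,0,0,0,0],[0.2,0,0,0,0],[0.2,0,0,-0.5,0],[0.2,0,0,-0.8,0],[0.2,0,0,-0.9,0],[0.2,0,0,-0.3,0],[0.2,0,0,0,0]]]'
python3 - <<'E'
from h import *
go(.6152,.0772,.165,-11.7)
E
```

```text
time: 36.62
position: [0.5509, 0.3688, 0.0741]
tool_rot: [2.437, 1.983, 0.001]
ft_force: [0.3, 0.7, 0.9]
grip_width: 0.386
time: 37.5
position: [0.551, 0.3689, 0.1746]
tool_rot: [2.437, 1.983, 0.002]
ft_force: [-0.0, -0.0, -1.1]
grip_width: 0.381
q7 -0.89 turn units -0.01 shift units [-6.82  3.05  0.24] pos [0.551 0.369 0.175] jaw 0.38 t 37.5 f [-0.  -0.  -1.1]
```

```bash
python3 -m jog '[[[0.2,-0.85,0.38,0,0],[0.2,-0.85,0.38,0,0],[0.2,-0.85,0.38,0,0],[0.2,-0.85,0.38,0,0],[0.2,-0.85,0.38,0,0],[0.2,-0.85,0.38,0,0],[0.2,-0.85,0.38,0,0],[0.2,-0.87,0.39,0,0],[0.2,0,0,0,0],[0.2,0,0,0,0]]]'
python3 - <<'E'
from h import *
go(.6152,.0772,.078,-11.7)
p,d=eyes.get_image("wrist"); cv2.imwrite("pics/w8.png",p[:,:,::-1])
E
```

```text
time: 38.75
position: [0.6137, 0.0775, 0.1722]
tool_rot: [-2.435, -1.982, 0.003]
ft_force: [-0.3, -0.3, -0.2]
grip_width: 0.382
q7 -0.38 turn units -0.00 shift units [0.   0.05 2.35] pos [0.614 0.078 0.172] jaw 0.38 t 38.8 f [-0.3 -0.3 -0.2]
```

View pics/w8.png

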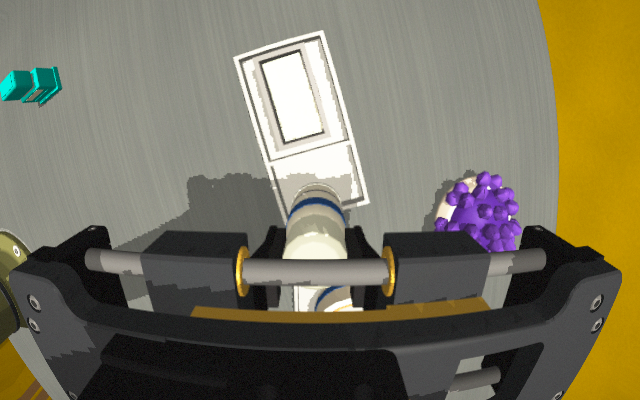

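The card holder sits inside its pocket. The short can hangs over the small pocket. Lowering it.

```bash
python3 -m jog '[[[0.2,0,0.03,0.5,0],[0.2,0,0,0.5,0],[0.2,0,0,0.5,0],[0.2,0,0,0.4,0],[0.2,0,0,0.2,0],[0.2,0,0,0.1,0],[0.2,0,0,0.06,0],[0.2,0,0,0,0],[0.2,0,0,0,0]]]'
python3 - <<'E'
from h import *
go(.6152,.0772,.078,-11.7)
E
```

```text
time: 39.92
position: [0.6162, 0.0766, 0.0839]
tool_rot: [2.436, 1.983, 0.001]
ft_force: [-0.2, 0.3, -0.5]
grip_width: 0.385
q7 -0.39 turn units -0.01 shift units [ 0.01 -0.03  0.15] pos [0.616 0.077 0.084] jaw 0.38 t 39.9 f [-0.2  0.3 -0.5]
```

```bash
python3 -m jog '[[[0.2,0,0,0.06,0],[0.2,0,0,0.04,0],[0.2,0,0,0.03,0],[0.2,0,0,0.02,0],[0.2,0,0,0,0],[0.2,0,0,0,0]]]'
python3 - <<'E'
from h import *
go(.6152,.0772,.078,-11.7)
E
```

```text
time: 40.67
position: [0.616, 0.0767, 0.0779]
tool_rot: [2.437, 1.983, 0.001]
ft_force: [-0.9, 0.1, 5.2]
grip_width: 0.381
q7 -0.39 turn units -0.01 shift units [ 0.01 -0.02 -0.  ] pos [0.616 0.077 0.078] jaw 0.38 t 40.7 f [-0.9  0.1  5.2]
```

```bash
python3 -m jog '[[[0.45,0,0,0,0],[0.55,0,0,0,0],[0.65,0,0,0,0],[0.65,0,0,-0.4,0],[0.65,0,0,-0.8,0],[0.65,0,0,-0.9,0],[0.65,0,0,-0.9,0],[0.7,0,0,-0.7,0],[0.7,0,0,0,0]]]'
python3 - <<'E'
from h import *
go(.3793,-.3343,.215,-11.7)
E
```

```text
time: 41.8
position: [0.6177, 0.0769, 0.2295]
tool_rot: [2.434, 1.981, 0.009]
ft_force: [0.2, 0.5, -0.2]
grip_width: 0.694
q7 -0.38 turn units -0.01 shift units [-11.27  -3.75   0.31] pos [0.618 0.077 0.229] jaw 0.69 t 41.8 f [ 0.2  0.5 -0.2]
```

```bash
python3 -m jog '[[[0.75,-0.87,-0.29,0,0],[0.75,-0.87,-0.29,0,0],[0.75,-0.87,-0.29,0,0],[0.75,-0.87,-0.29,0,0],[0.75,-0.87,-0.29,0,0],[0.75,-0.87,-0.29,0,0],[0.75,-0.87,-0.29,0,0],[0.75,-0.87,-0.29,0,0],[0.75,-0.87,-0.29,0,0],[0.75,-0.87,-0.29,0,0]]]'
python3 -m jog '[[[0.75,-0.87,-0.28,0,0],[0.75,-0.86,-0.28,0,0],[0.75,-0.84,-0.28,0.1,0],[0.75,0,0,0,0],[0.75,0,0,0,0]]]'
python3 - <<'E'
from h import *
go(.3793,-.3343,.115,-11.7)
p,d=eyes.get_image("wrist"); cv2.imwrite("pics/w9.png",p[:,:,::-1])
E
```

```text
time: 43.05
position: [0.4303, -0.2414, 0.2247]
tool_rot: [-2.436, -1.982, 0.001]
ft_force: [-0.2, 0.7, -0.2]
grip_width: 0.748
time: 43.68
position: [0.378, -0.3335, 0.2209]
tool_rot: [-2.436, -1.983, -0.001]
ft_force: [-0.1, 1.0, -0.5]
grip_width: 0.751
q7 0.47 turn units -0.00 shift units [-0.01  0.04  2.65] pos [ 0.378 -0.334  0.221] jaw 0.75 t 43.7 f [-0.1  1.  -0.5]
```

View pics/w9.png

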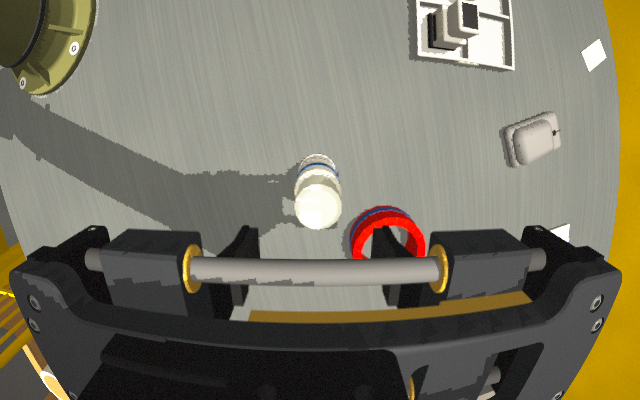

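The can (about 318,205) is centred, and the red roll lies well below finger height. Gripping the cap.

```bash
python3 -m jog '[[[0.75,-0.01,0.03,0.6,0],[0.75,0,0,0.6,0],[0.75,0,0,0.6,0],[0.75,0,0,0.6,0],[0.75,0,0,0.25,0],[0.75,0,0,0,0],[0.2,0,0,0,0],[0.2,0,0,0,0],[0.2,0,0,0,0],[0.2,0,0,0,0]]]' 20
python3 -m jog '[[[0.2,0,0,0,0],[0.2,0,0,0,0],[0.2,0,0,-0.5,0],[0.2,0,0,-0.8,0],[0.2,0,0,-0.9,0],[0.2,0,0,-0.9,0],[0.2,0,0,-0.3,0],[0.2,0,0,0,0]]]'
python3 - <<'E'
from h import *
go(.6374,-.1985,.25,-11.7)
E
```

```text
time: 44.98
position: [0.3792, -0.3353, 0.1158]
tool_rot: [2.436, 1.982, 0.001]
ft_force: [0.5, -0.4, 0.9]
grip_width: 0.441
time: 45.98
position: [0.3787, -0.335, 0.251]
tool_rot: [-2.437, -1.983, 0.0]
ft_force: [-0.7, -0.3, -1.6]
grip_width: 0.443
q7 0.47 turn units -0.01 shift units [4.65 5.64 0.02] pos [ 0.379 -0.335  0.251] jaw 0.44 t 46.0 f [-0.7 -0.3 -1.6]
```

```bash
python3 -m jog '[[[0.2,0.58,0.7,0,0],[0.2,0.58,0.7,0,0],[0.2,0.58,0.7,0,0],[0.2,0.58,0.7,0,0],[0.2,0.58,0.7,0,0],[0.2,0.58,0.7,0,0],[0.2,0.58,0.7,0,0],[0.2,0.59,0.74,0,0],[0.2,0,0,0,0],[0.2,0,0,0,0]]]'
python3 - <<'E'
from h import *
go(.6374,-.1985,.12,-11.7)
p,d=eyes.get_image("wrist"); cv2.imwrite("pics/w10.png",p[:,:,::-1])
E
```

```text
time: 47.22
position: [0.6363, -0.1993, 0.249]
tool_rot: [-2.435, -1.981, 0.005]
ft_force: [-0.2, -1.0, -1.9]
grip_width: 0.439
q7 0.10 turn units -0.01 shift units [0.03 0.04 3.23] pos [ 0.636 -0.199  0.249] jaw 0.44 t 47.2 f [-0.2 -1.  -1.9]
```

View pics/w10.png

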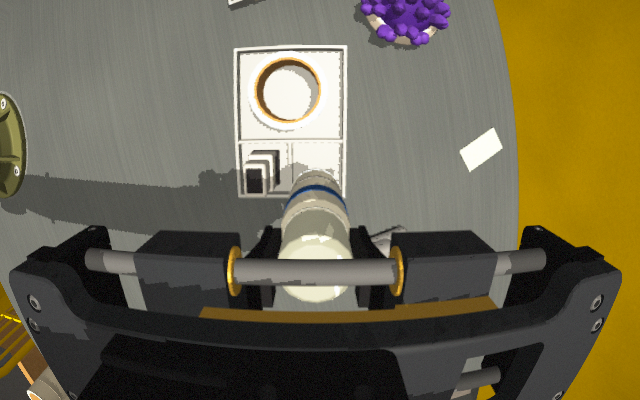

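The tape and stamp sit well in their pockets. The tall can is over the free pocket (centre about x 317). Lowering it.

```bash
python3 -m jog '[[[0.2,0.02,0.03,0.6,0],[0.2,0,0,0.7,0],[0.2,0,0,0.7,0],[0.2,0,0,0.6,0],[0.2,0,0,0.3,0],[0.2,0,0,0.15,0],[0.2,0,0,0.08,0],[0.2,0,0,0,0],[0.2,0,0,0,0]]]'
python3 - <<'E'
from h import *
go(.6374,-.1985,.12,-11.7)
E
```

```text
time: 48.4
position: [0.6393, -0.1983, 0.1269]
tool_rot: [2.436, 1.982, 0.001]
ft_force: [0.1, -0.3, -1.7]
grip_width: 0.444
q7 0.11 turn units -0.00 shift units [-0.01 -0.05  0.17] pos [ 0.639 -0.198  0.127] jaw 0.44 t 48.4 f [ 0.1 -0.3 -1.7]
```

```bash
python3 -m jog '[[[0.2,0,-0.04,0.06,0],[0.2,0,0,0.04,0],[0.2,0,0,0.04,0],[0.2,0,0,0.03,0],[0.2,0,0,0.02,0],[0.2,0,0,0,0],[0.2,0,0,0,0]]]'
python3 - <<'E'
from h import *
go(.6374,-.1985,.12,-11.7)
E
```

```text
time: 49.28
position: [0.6375, -0.198, 0.1198]
tool_rot: [2.436, 1.983, 0.001]
ft_force: [-0.7, 0.3, 4.3]
grip_width: 0.438
q7 0.11 turn units -0.01 shift units [-0.01  0.   -0.01] pos [ 0.637 -0.198  0.12 ] jaw 0.44 t 49.3 f [-0.7  0.3  4.3]
```

```bash
python3 -m jog '[[[0.5,0,0,0,0],[0.6,0,0,0,0],[0.7,0,0,0,0],[0.7,0,0,-0.4,0],[0.7,0,0,-0.8,0],[0.7,0,0,-0.9,0],[0.7,0,0,-0.9,0],[0.7,0,0,-0.7,0],[0.7,0,0,0,0]]]'
python3 -m jog '[[[0.7,-0.7,-0.7,0,0],[0.7,-0.7,-0.7,0,0],[0.7,-0.7,-0.7,0,0],[0.7,-0.7,-0.7,0,0],[0.7,-0.7,-0.7,0,0],[0.7,-0.7,-0.7,0,0],[0.7,-0.7,-0.7,0,0],[0.7,-0.7,-0.7,0,0],[0.7,-0.7,-0.7,0,0],[0.7,0,0,0,0]]]'
python3 - <<'E'
from h import *
p,d=eyes.get_image("top"); cv2.imwrite("pics/t1.png",cv2.resize(p[90:225,130:460,::-1],None,fx=2.4,fy=2.4,interpolation=2))
ps,_=eyes.get_image("scene"); cv2.imwrite("pics/s1.png",cv2.resize(ps[100:310,170:450,::-1],None,fx=2.5,fy=2.5,interpolation=2))
W=cloud("top",d);W0=cloud("top",np.load("pics/top0.npy"))
for n,T,x,y,h in(("tape",B,0,36,.052),("stamp",B,-34.5,-60,.089),("tall",B,34.5,-60,.154),("card",S,0,33,.049),("short",S,0,-58,.104)):
    c=tray(*T,x/1000,y/1000);m=(np.linalg.norm(W[...,:2]-c,axis=-1)<.055)&(abs(W[...,2]-h)<.01)
    print(n,"pocket",c,"top",rect(W[m][:,:2]),"z %.3f want %.3f"%(np.median(W[m][:,2]),h))
for n,(a,b,c,e) in dict(crystal=(288,80,340,132),parcel=(130,108,194,156),mouse=(420,122,452,168)).items():
    f=lambda V:rect((lambda Q:Q[Q[:,2]>.02][:,:2])(V[b:e,a:c].reshape(-1,3)))
    print(n,f(W0),f(W))
E
```

```text
time: 50.4
position: [0.6388, -0.1986, 0.2708]
tool_rot: [2.433, 1.979, 0.006]
ft_force: [-0.2, 0.5, -1.0]
grip_width: 0.701
time: 51.65
position: [0.3357, -0.3956, 0.2663]
tool_rot: [-2.443, -1.974, 0.001]
ft_force: [0.9, 0.3, -0.3]
grip_width: 0.699
tape pocket [ 0.6231 -0.0975] top (array([623.6, -95.3]), array([92.9, 89.3]), 0.8) z 0.051 want 0.052
stamp pocket [ 0.5698 -0.1846] top (array([ 588.7, -188.7]), array([37.5, 65. ]), 77.3) z 0.088 want 0.089
tall pocket [ 0.6374 -0.1985] top (array([ 636.3, -197.2]), array([35.2, 38.2]), 0.2) z 0.152 want 0.154
card pocket [0.6087 0.168 ] top (array([608.1, 168.8]), array([51.3, 92.8]), 4.1) z 0.043 want 0.049
short pocket [0.6152 0.0772] top (array([615.5,  76.5]), array([33.7, 30.4]), 1.3) z 0.102 want 0.104
crystal (array([789.6,  -5. ]), array([118.1, 114. ]), 32.5) (array([788.7,  -5.2]), array([117.9, 115. ]), 32.5)
parcel (array([709.9, 384.8]), array([123.4,  92.3]), 84.1) (array([709.9, 384.6]), array([123.1,  92.1]), 84.6)
mouse (array([ 694.7, -341.6]), array([94. , 52.7]), 11.0) (array([ 696.2, -339.6]), array([95.1, 55. ]), 13.9)
```

View pics/t1.png

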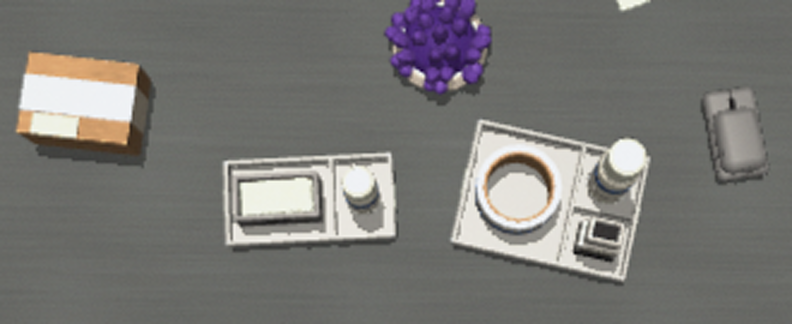

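View pics/s1.png

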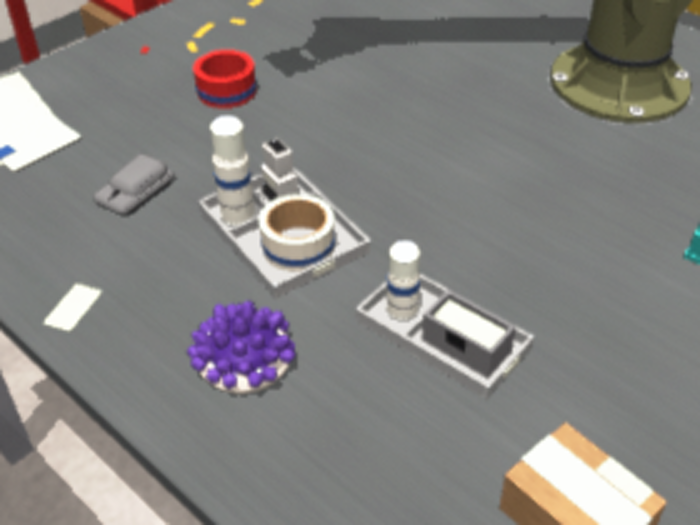

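Both views show all five things upright in their own pockets, and the bystanders look unmoved. Handing in.

```bash
python3 -c "
from bench import job
print(job.close_job())"
```

```text
the job is handed in; nothing more can be done
None
```

Both kits are made up and the job is handed in, at about 52 s of the 133 s allowed. The larger tray holds the tape in the big pocket and the stamp and tall can in the two small ones. The smaller tray holds the card holder in its larger pocket and the short can in the other. Each thing was lowered to a light touch (4–12 N of contact) before release.

**Last checks:** in the top-camera depth, the tape, both cans and the card holder stood within about 2 mm of their pocket centres. Top heights were within 2 mm of expected, apart from the card holder below. The crystal and the parcel read unmoved to within 1 mm.

**Checks that disagreed:**
- **Mouse:** its outline read about 2.5 mm and 3° off the first picture. The arm never went near it, so I take this as noise in the depth edges.
- **Stamp:** its final outline was mixed up with the side of the tall can, so I confirmed its position only by eye and its height (88 mm against 89 mm expected).
- **Card holder:** its median height read 43 mm against 49 mm. I put this down to the card stack sitting below the rim; its outline and angle match the pocket.

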